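Take the yellow objective off the turret

TASK

Turn the objective turret until the yellow objective stands at the red pointer of the stand. Unscrew the yellow objective there (its quick thread needs only about 65 degrees, counter-clockwise seen from above), lift it out, and set it down upright near the middle of the shallow white tray.

Things in the scene. Friction and masses are not known exactly. Their poses are not given: they have to be found in the camera images.
- turret: Aluminium turret disc, diameter 176 mm, top 36 mm above the worktop. Turns either way about its vertical axis and stays where left (friction 0.12 N m). Origin: on the axis at worktop height (z = 0), z up. Three sockets (steel rings, 43 mm wide, 10 mm high) 120 degrees apart, 65 mm from the axis, hold a yellow, a blue and a red objective. The yellow one starts 45 to 75 degrees to either side of the pointer.
- knob (a point): Grip point of the round black ribbed knob in the turret's centre, on the turret's axis, 70 mm above the worktop. The knob is fixed to the turret, has diameter 36 mm and reaches from 44 to 92 mm above the worktop; grip it from above at any yaw and twist. Not listed: to its right a 430 mm high microscope fills x 0.40 to 0.77, y -0.26 to -0.03 m; pass in front of it.
- objective_yellow: Microscope objective with yellow band and nose, 0.12 kg, 62 mm high. Origin: centre of its underside, z up. Seated it is 36 mm above the worktop, its x axis parallel to the turret's; two foot lugs (34 mm over both, 4 mm high) lock it. Turned 50 to 78 degrees counter-clockwise from above relative to the turret (stop at 78, aim at 65; little friction) it lifts straight out, clear after 11 mm.
- yellow_grip (a point): Grip point of the yellow objective: on its axis, 38 mm above its underside. Its round barrel has diameter 30 mm from 12 to 46 mm above the underside, above which the nose tapers to 18 mm; grip it from above at any yaw. 32 mm are free between the barrels and the knob, as seen from above, so open the fingers no wider than about 65 mm.
- front_station (a point): Where the centre of an objective's underside lies when it stands at the red pointer: 65 mm from the turret's axis, 36 mm above the worktop. Fixed to the stand, a white foot of diameter 180 mm, bolted down. The red pointer lies in the same direction, 91 to 115 mm from the axis, top 40 mm above the worktop, and looks roughly towards the robot.
- tray_floor (a point): Centre of the inner floor of the shallow white square tray with grey lining, fixed to the worktop: 120 x 120 mm outside, walls 4 mm thick and 12 mm high, floor 4 mm above the worktop; z up.

How it is judged:
On the way, in this order (a step that is already met when the one before it is completed fails the run):
1. the yellow objective, still screwed in, stands at the red pointer (within 15 mm) (horizontal distance between objective_yellow and front_station below 0.015 m and angle between the x axis of objective_yellow and the x axis of turret, either way round below 0.5 rad and z of objective_yellow in the frame of turret below 0.044 m), for 0.2 s.
2. it is unscrewed there (within 18 mm of the pointer position): turned at least 48 degrees in its socket, before it is lifted (horizontal distance between objective_yellow and front_station below 0.018 m and angle between the x axis of objective_yellow and the x axis of turret, either way round above 0.84 rad and z of objective_yellow in the frame of turret below 0.044 m).
3. it is lowered into the tray in the gripper (let go no higher than 15 mm above its floor) (horizontal distance between objective_yellow and tray_floor below 0.037 m and z of objective_yellow in the frame of tray_floor below 0.015 m and contact force between the fingers and objective_yellow above 0.3 N).
At the end, for the whole second after the job is handed in: The yellow objective stands upright (within 10 degrees) and at rest on the tray's floor, its axis within 37 mm of the tray's centre, released (horizontal distance between objective_yellow and tray_floor below 0.037 m and z of objective_yellow in the frame of tray_floor between -0.004 and 0.006 m and angle between objective_yellow's own z axis and vertical below 0.17 rad and linear speed of objective_yellow below 0.02 m/s); the robot touches nothing.
It also fails if it takes over 56 s, if anything falls off the work surface, if the arm or the gripper's body presses on something with over 40 N, if the wrist force passes 120 N, or if a joint passes its speed limit or range.

ROBOT

A 6-joint arm with a two-finger parallel gripper is mounted at the origin on a cart in front of the work surface, level with it; the furniture and walls round the work are solid. World frame = base frame: x ahead of the robot, y to its left, z up, the work surface at z = 0. Lengths are in m, angles in rad, forces in N, time in s.
With the tool pointing down it reaches from about 0.35 to 0.975 m from the base axis. Payload 17.4 kg.
Tool frame: the origin (TCP) lies between the finger pads; the fingertips stand 14 mm ahead of it and the grasp point (between the pads) lies 5 mm behind it; z points along the fingers, y is the direction in which the jaws open and shut (so a half turn about z gives the same grasp; the last joint's range is limited). The gripper opens to 85 mm and grips with 20 to 120 N. Pads are 22 mm wide; open, the fingers measure 114 mm over their backs; the gripper's body (76 mm by 85 mm) begins 54 mm behind the grasp point. The pads swing forward as they close: fully open they stand 13 mm farther back than shut.
Start: joints at [-1.286, 0.116, 1.442, -0, 1.584, -0.038], TCP at [0.214, -0.64, 0.245] pointing down, gripper open.
Joint ranges: [-2.83, 2.83], [-0.83, 2.19], [0.07, 2.5], [-1.14, 4.28], [0.01, 3], [-2.97, 2.97]. Speed limits (rad/s): [1.89, 1.89, 2.22, 3.14, 3.14, 3.14].

INTERFACE

Orientations are given as a unit quaternion [w, x, y, z].
In Python, from cell import env, vision gives the robot as it stands.
- The arm moves only by the tool step_arm, never from a script. Its argument "deltas" is text: rows parted by semicolons, each of 7 numbers parted by spaces: the shift along the world's x, y, z in m, then the turn, a rotation vector about the world's x, y, z in rad, then the finger opening in m, from 0 to 0.0854. In form: x y z wx wy wz jaw; .... A call has 1 to 10 rows; each row shifts and turns the commanded pose from where the row before left it; what a row does not reach is not made up. A row lasts 1/12 s, in which the tool goes at most 41.7 mm and 7.16 degrees, less where a joint would pass 70% of its speed; a pose out of reach is approached as far as the arm can. A call with a gripper value outside its range is refused whole. The fingers move at their own pace and stop on an object; "squeeze" is the grip in N (left out, the last holds). Time passes only in rows, so rows that do not move let the fingers close. It gives the time, the measured TCP pose, the force and the opening at its end, in the units of the state.
- env.read_state(): the state, without advancing time (a new reading comes with each control period).
- vision.get_image(name): name is "scene" or "side" or "wrist"; returns the picture (384x512x3 uint8, red, green, blue); there is no depth.
- vision.camera_model(name): a dict with "K" (3x3 intrinsics, pixels), "R" (3x3) and "t" (3): a world point X has camera coordinates R X + t. Camera axes: x right, y down, z forward; pixel columns grow to the right and rows downward; lengths in m; the calibration is good to about 2 mm. A picture is of the moment at which its call begins: read the wrist's pose just before it. camera_model takes no time and is no camera call; for the wrist camera it gives the pose at the moment of the call.
- env.close_job(): hands the job in, once; it reports no verdict.
The state is a dict: "time_s": time; "joints": joint angles; "dq": joint speeds; "joint_efforts": joint torques, N m; "eef_pos": TCP position; "tool_rot": TCP orientation; "wrist_force": force on the tool from outside, world axes, zero at the start; "ft_torque": the same for the moment, N m; "width": opening from 0.0 (shut) to 1.0 (fully open).
Only numpy, scipy, OpenCV 4.12 (cv2) and the standard library are available. Lean on these libraries where they do the work, as an engineer would, in place of code of your own. Each camera call takes 0.05 s, during which the arm holds its last target. There are 200 camera calls.

## Working session

There is one attempt and no reset: what is moved stays moved. The work goes in short steps, Python scripts to look and compute and a tool call to move; the robot and the scene stay as the last step left them, time stands still between calls to the robot, and variables do not carry over. Pictures are saved under pics/ and viewed, about 8 in all and at most 12, crops included, and the job is handed in when it is done.

Besides the shell and the picture viewer there is one more tool, called after "Request:" as name(argument=value, ...), one argument or row to a line, values as JSON. step_arm: Moves the arm, as the interface text tells. Its arguments: {"type":"object","properties":{"deltas":{"type":"string"},"squeeze":{"type":"number"}},"required":["deltas"]}

```bash
ls; mkdir -p pics; python3 - <<'E'
from cell import env, vision
import cv2,numpy as np
ims=[vision.get_image(n) for n in("scene","side")]
for n,i in zip(("scene","side"),ims): cv2.imwrite(f"pics/{n}0.png",i[:,:,::-1])
a=cv2.resize(ims[0],(800,600)); cv2.imwrite("pics/a.png",a[:,:,::-1])
b=cv2.resize(ims[1],(800,600)); cv2.imwrite("pics/b.png",b[:,:,::-1])
for n in("scene","side","wrist"):
  m=vision.camera_model(n);R=np.array(m["R"]);print(n,np.round(m["K"],1).tolist(),np.round(-R.T@np.array(m["t"]),3),np.round(R,2).tolist())
print(env.read_state())
E
```

```text
pics
scene [[435.1, 0.0, 257.8], [0.0, 435.1, 193.3], [0.0, 0.0, 1.0]] [0.226 0.751 0.719] [[-0.87, -0.5, -0.01], [-0.36, 0.65, -0.67], [0.34, -0.58, -0.74]]
side [[418.7, 0.0, 259.0], [0.0, 418.7, 190.5], [0.0, 0.0, 1.0]] [0.919 0.41  0.817] [[-0.37, 0.93, -0.0], [0.8, 0.32, -0.51], [-0.47, -0.19, -0.86]]
wrist [[322.3, 0.0, 259.9], [0.0, 322.3, 191.8], [0.0, 0.0, 1.0]] [ 0.285 -0.617  0.373] [[0.32, -0.95, -0.0], [-0.91, -0.3, 0.29], [-0.28, -0.09, -0.96]]
{'time_s': 0.1, 'joints': array([-1.28580586e+00,  1.16454284e-01,  1.44219366e+00,  2.85874291e-05,
        1.58399640e+00, -3.77867346e-02]), 'dq': array([ 0.00042484, -0.00044773, -0.00155684, -0.00095643, -0.00033097,
        0.00124993]), 'joint_efforts': array([ 9.30366914e-04, -7.33669209e+01, -6.33787680e+01, -8.24344897e-05,
        5.20304675e-03, -1.57739993e-05]), 'eef_pos': array([ 0.21407593, -0.63999373,  0.244628  ]), 'tool_rot': array([-5.23598395e-04,  9.87004937e-01,  1.60689073e-01, -5.06468958e-05]), 'wrist_force': array([ 0.2570965 ,  0.04353483, -0.15101979]), 'ft_torque': array([ 0.0128722 ,  0.06322482, -0.01904374]), 'width': 1.0017928752340464}
```

View pics/a.png

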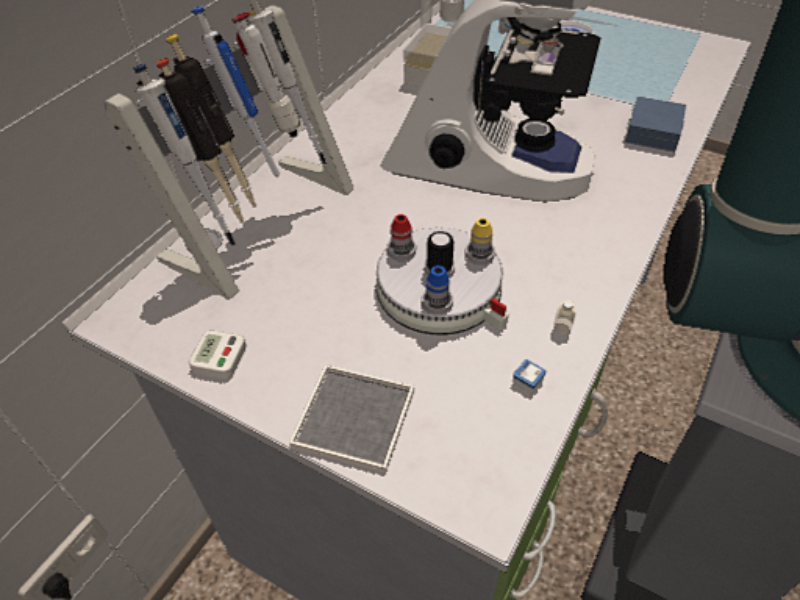

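View pics/b.png

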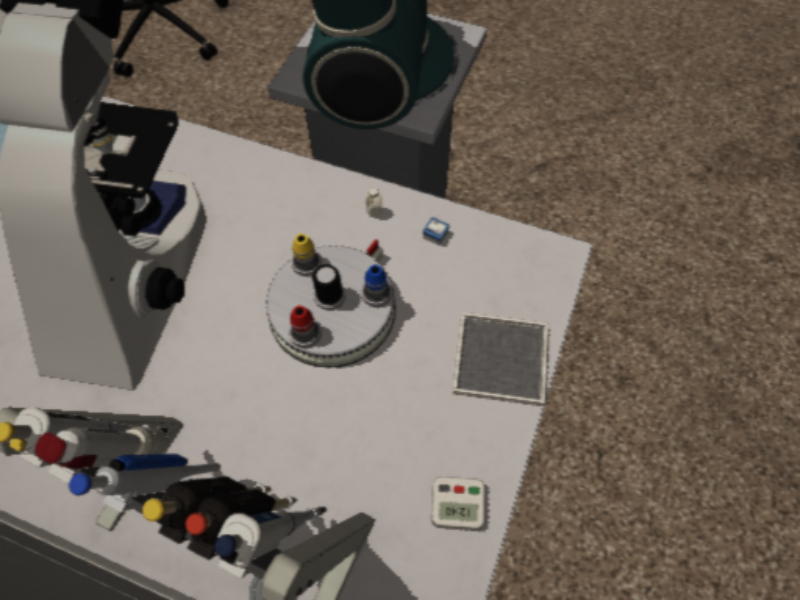

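Scene (800 px): turret centre about (440,275), yellow (482,238), blue (437,285), red (401,233), pointer (497,308), tray (353,417). Side: yellow (304,250), blue (375,280), red (301,325), pointer (373,248), tray (501,358).

```bash
cat >h.py <<'E'
import cv2,numpy as np
from cell import env,vision
def cam(n):
    m=vision.camera_model(n); return [np.array(m[k]) for k in("K","R","t")]
def ray(c,p):
    K,R,t=c; d=R.T@np.linalg.inv(K)@[p[0],p[1],1]; return -R.T@t,d/np.linalg.norm(d)
def plane(c,p,z):
    o,d=ray(c,p); return o+d*(z-o[2])/d[2]
def tri(rays):
    A=0;b=0
    for o,d in rays:
        P=np.eye(3)-np.outer(d,d);A=A+P;b=b+P@o
    X=np.linalg.solve(A,b); return X,[1000*np.linalg.norm((np.eye(3)-np.outer(d,d))@(X-o)) for o,d in rays]
def mask(im,col):
    h,s,v=cv2.split(cv2.cvtColor(im,cv2.COLOR_RGB2HSV))
    r={'y':(h>18)&(h<32),'b':(h>105)&(h<125),'r':(h<6)|(h>172)}[col]
    return (r&(s>150)&(v>60)).astype(np.uint8)
def blobs(im,col,box=None,amin=8):
    m=mask(im,col)
    if box: z=np.zeros_like(m);x0,y0,x1,y1=box;z[y0:y1,x0:x1]=m[y0:y1,x0:x1];m=z
    n,_,s,c=cv2.connectedComponentsWithStats(m)
    return sorted([(int(s[i,4]),c[i].round(1).tolist(),s[i,:4].tolist()) for i in range(1,n) if s[i,4]>=amin],reverse=True)
E
python3 - <<'E'
from h import *
I={n:cv2.imread(f"pics/{n}0.png")[:,:,::-1].copy() for n in("scene","side")}
C={n:cam(n) for n in I}
box={"scene":(235,130,340,215),"side":(165,140,262,225)}
B={}
for n in I:
  for c in 'ybr':
    B[n,c]=blobs(I[n],c,box[n]); print(n,c,B[n,c])
def T(a,b): return tri([ray(C["scene"],a),ray(C["side"],b)])
# blue, yellow: biggest; red: split objective/pointer by position
def pick(n,c,near): return min(B[n,c],key=lambda q:np.hypot(q[1][0]-near[0]/1.5625,q[1][1]-near[1]/1.5625))[1]
X={}
for k,c,a,b in(("Y",'y',(482,228),(304,244)),("B",'b',(437,278),(375,275)),("R",'r',(401,225),(301,318)),("P",'r',(497,307),(373,247))):
  X[k],e=T(pick("scene",c,a),pick("side",c,b)); print(k,X[k].round(4),np.round(e,1))
ctr=(X["Y"]+X["B"]+X["R"])/3;print("axis",ctr.round(4),[np.linalg.norm((X[k]-ctr)[:2]).round(4) for k in "YBRP"])
print("ang",[np.degrees(np.arctan2(*(X[k]-ctr)[1::-1])).round(1) for k in "YBRP"])
# tray lining
for n,s in(("scene",(353,417)),("side",(501,358))):
  g=cv2.GaussianBlur(cv2.cvtColor(I[n],cv2.COLOR_RGB2GRAY),(3,3),0)
  m=(g<135).astype(np.uint8); _,l=cv2.connectedComponents(m)
  k=(l==l[int(s[1]/1.5625),int(s[0]/1.5625)]).astype(np.uint8)
  k=cv2.morphologyEx(k,cv2.MORPH_OPEN,np.ones((5,5)))
  r=cv2.approxPolyDP(cv2.convexHull(cv2.findContours(k,0,2)[0][0]),5,True)[:,0]
  W=np.array([plane(C[n],p,.004) for p in r]);print(n,k.sum(),r.tolist(),W[:,:2].round(3).tolist(),W.mean(0).round(4))
E
```

```text
scene y [(107, [308.3, 146.2], [302, 140, 13, 12]), (21, [306.8, 153.5], [302, 151, 12, 5])]
scene b [(124, [280.2, 176.7], [274, 170, 13, 13]), (20, [279.2, 185.0], [273, 183, 14, 4])]
scene r [(100, [256.3, 143.6], [251, 137, 12, 12]), (65, [318.3, 196.0], [314, 191, 10, 11]), (21, [256.5, 151.1], [251, 149, 12, 4])]
side y [(127, [193.4, 157.5], [188, 150, 12, 16])]
side b [(92, [239.2, 176.5], [234, 170, 11, 13])]
side r [(109, [191.3, 202.9], [186, 196, 12, 14]), (17, [237.8, 157.4], [236, 154, 5, 8])]
Y [0.4895 0.0887 0.0819] [2.2 2.2]
B [0.4994 0.1996 0.083 ] [1.4 1.4]
R [0.5921 0.1349 0.0826] [1. 1.]
P [0.4247 0.1635 0.031 ] [0.5 0.5]
axis [0.527  0.1411 0.0825] [np.float64(0.0644), np.float64(0.0647), np.float64(0.0654), np.float64(0.1047)]
ang [np.float64(-125.6), np.float64(115.2), np.float64(-5.4), np.float64(167.6)]
scene 2768 [[209, 237], [260, 248], [245, 295], [192, 282]] [[0.58, 0.35], [0.477, 0.323], [0.449, 0.426], [0.55, 0.452]] [0.514  0.3878 0.004 ]
side 2507 [[298, 202], [347, 208], [345, 254], [293, 248]] [[0.469, 0.326], [0.444, 0.431], [0.55, 0.456], [0.577, 0.351]] [0.5101 0.3908 0.004 ]
```

Request:
step_arm(
  deltas="0.012 0.034 0 0 0 0.124 0.04;0.012 0.034 0 0 0 0.124 0.04;0.012 0.034 0 0 0 0.124 0.04;0.012 0.034 0 0 0 0.124 0.04;0.012 0.034 0 0 0 0.124 0.04;0.012 0.034 0 0 0 0.124 0.04;0.012 0.034 0 0 0 0.124 0.04;0.012 0.034 0 0 0 0.124 0.04;0.012 0.034 0 0 0 0.124 0.04;0.012 0.034 0 0 0 0.124 0.04",
)

```text
time_s: 0.93
eef_pos: [0.3341, -0.2985, 0.2451]
tool_rot: [-0.0, 0.708, 0.706, 0.0]
wrist_force: [0.9, -0.5, -0.0]
width: 0.468
```

Request:
step_arm(
  deltas="0.001 0.03 0 0 0 0 0.04;0.001 0.03 0 0 0 0 0.04;0.001 0.03 0 0 0 0 0.04;0.001 0.03 0 0 0 0 0.04;0.001 0.03 0 0 0 0 0.04;0.001 0.03 0 0 0 0 0.04;0.001 0.03 0 0 0 0 0.04;0.001 0.03 0 0 0 0 0.04;0.001 0.03 0 0 0 0 0.04;0.001 0.03 0 0 0 0 0.04",
)

```text
time_s: 1.77
eef_pos: [0.3437, 0.0012, 0.2452]
tool_rot: [0.0, 0.71, 0.704, 0.0]
wrist_force: [0.9, -0.6, -0.1]
width: 0.467
```

Request:
step_arm(
  deltas="0 0.03 0 0 0 0 0.055;0 0.03 0 0 0 0 0.055;0 0.03 0 0 0 0 0.055;0.026 0.007 0 0 0 -0.089 0.055;0.026 0.007 0 0 0 -0.089 0.055;0.026 0.007 0 0 0 -0.089 0.055;0.026 0.007 0 0 0 -0.089 0.055;0.026 0.007 0 0 0 -0.089 0.055;0.026 0.007 0 0 0 -0.089 0.055;0.026 0.007 0 0 0 -0.089 0.055",
)

```text
time_s: 2.6
eef_pos: [0.5273, 0.1393, 0.2447]
tool_rot: [-0.0, 0.893, 0.451, -0.0]
wrist_force: [-0.1, 0.1, 0.7]
width: 0.648
```

```bash
python3 - <<'E'
from h import *
s=env.read_state();c=cam("wrist");im=vision.get_image("wrist")
print(s["eef_pos"],s["tool_rot"])
np.savez("w1.npz",im=im,K=c[0],R=c[1],t=c[2])
cv2.imwrite("pics/w1.png",cv2.resize(im,(768,576))[:,:,::-1])
for k in 'ybr':print(k,blobs(im,k))
for p in [(.527,.141,.0),(.527,.141,.092)]:
  q=c[0]@(c[1]@np.array(p)+c[2]);print(q[:2]/q[2])
E
```

```text
[0.52729613 0.13926585 0.24474382] [-8.38938962e-05  8.92585156e-01  4.50878741e-01 -3.05911958e-04]
y [(484, [259.7, 236.0], [247, 225, 26, 26])]
b [(439, [196.0, 138.8], [181, 127, 28, 25])]
r [(325, [322.2, 138.0], [311, 126, 24, 25]), (65, [173.2, 198.5], [165, 194, 17, 10])]
[258.74979101 158.18808242]
[258.38732952 178.05693973]
```

View pics/w1.png

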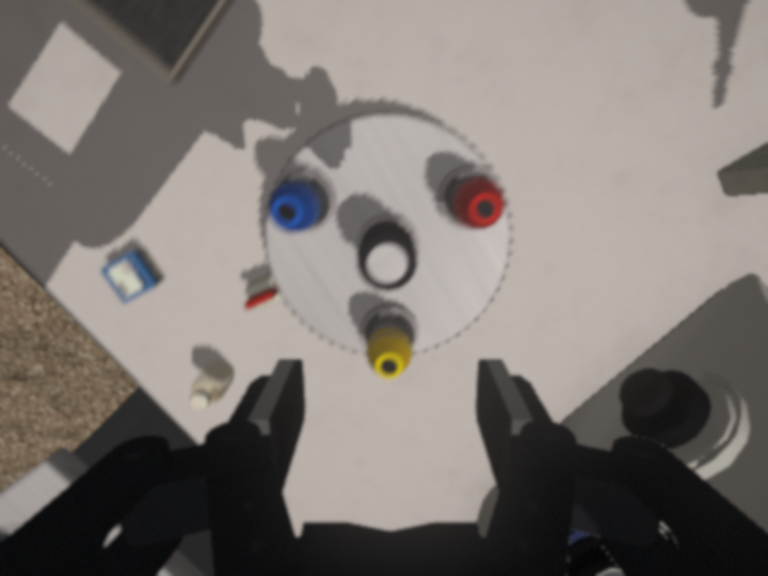

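Wrist view 1: knob's pale top at (386,263), objective tips yellow (389,367), blue (287,212), red (485,209), pointer (261,298), in the 768 px picture. The fingers straddle the knob and lie between the objectives.

```bash
python3 - <<'E'
from h import *
d=np.load("w1.npz");im=d["im"];c=(d["K"],d["R"],d["t"])
g=cv2.cvtColor(im,cv2.COLOR_RGB2GRAY)
m=np.zeros_like(g);m[155:195,238:280]=(g[155:195,238:280]>110)
n,l,s,cc=cv2.connectedComponentsWithStats(m)
k=cc[l[175,257]];print("knob px",k,s[l[175,257]])
K=plane(c,k,.092);print("knob",K.round(4))
X={}
for nme,p in(("Y",(389,367)),("B",(287,212)),("R",(485,209))):
  X[nme]=plane(c,np.array(p)/1.5-.2,.098);print(nme,X[nme].round(4))
ax=sum(X.values())/3;print("axis",ax.round(4))
C1=cam("scene");C2=cam("side")
P,e=tri([ray(c,(173.2,198.5)),ray(C1,(318.3,196)),ray(C2,(237.8,157.4))]);print("P",P.round(4),np.round(e,1))
Yb,e=tri([ray(c,np.array((389,367))/1.5-.2),ray(C1,(309,141))]);print("Y tip 2view",Yb.round(4),np.round(e,1))
Pp=plane(c,(173.2,198.5),.037)
for A in(K,ax,(K+ax)/2):
  print([np.degrees(np.arctan2(*(q-A)[1::-1])).round(1) for q in(X["Y"],X["B"],X["R"],P,Pp)],[np.linalg.norm((q-A)[:2]).round(4) for q in (X["Y"],X["B"],X["R"],P,Pp)])
# knob top from scene
i=cv2.imread("pics/scene0.png");g=cv2.cvtColor(i,cv2.COLOR_BGR2GRAY)
print(g[146:172:2,274:292:2])
E
```

```text
knob px [257.6422629  175.10981697] [244 162  28  27 601]
knob [0.5281 0.1436 0.092 ]
Y [0.4901 0.09   0.098 ]
B [0.5012 0.2024 0.098 ]
R [0.5926 0.137  0.098 ]
axis [0.528  0.1431 0.098 ]
P [0.4254 0.1646 0.0314] [1.8 0.7 1.5]
Y tip 2view [0.4889 0.0886 0.0978] [1.6 1.6]
[np.float64(-125.3), np.float64(114.6), np.float64(-5.8), np.float64(168.5), np.float64(167.0)] [np.float64(0.0657), np.float64(0.0647), np.float64(0.0649), np.float64(0.1048), np.float64(0.1016)]
[np.float64(-125.4), np.float64(114.3), np.float64(-5.4), np.float64(168.2), np.float64(166.7)] [np.float64(0.0653), np.float64(0.0651), np.float64(0.0649), np.float64(0.1048), np.float64(0.1016)]
[np.float64(-125.4), np.float64(114.5), np.float64(-5.6), np.float64(168.3), np.float64(166.8)] [np.float64(0.0655), np.float64(0.0649), np.float64(0.0649), np.float64(0.1048), np.float64(0.1016)]
[[182 191 203 208 178 206 203 196 182]
 [202 207 104  45  49 117 186 206 200]
 [172   4 205 221 220 226  75 119 203]
 [ 42 198 206 204 204 207 225  23 190]
 [  0  87 217 207 202 204 216  31 124]
 [  0  15  78 205 213 176  41  22 140]
 [  0   4  25  24  26  28  20  10 138]
 [  0  15  16   9  11   8  15  10 146]
 [  0  13  19  14   4  14  17  14 188]
 [  0  19  17  18   8  17  19  10 183]
 [  0  12  19  18  14  15  17   6 184]
 [  3  11  13  17   7  14  15   0 160]
 [  7  15  49  80  54  23  14   0 169]]
```

Request:
step_arm(
  deltas="0.001 0.004 -0.03 0 0 0 0.055;0 0 -0.035 0 0 0 0.055;0 0 -0.035 0 0 0 0.055;0 0 -0.035 0 0 0 0.055;0 0 -0.03 0 0 0 0.055;0 0 -0.015 0 0 0 0.055;0 0 0 0 0 0 0.03;0 0 0 0 0 0 0.03;0 0 0 0 0 0 0.03;0 0 0 0 0 0 0.03",
  squeeze=50,
)

```text
time_s: 3.48
eef_pos: [0.526, 0.1428, 0.0643]
tool_rot: [-0.0, 0.892, 0.453, -0.001]
wrist_force: [-3.9, 4.1, -25.8]
width: 0.406
```

Request:
step_arm(
  deltas="0 0 0 0 0 -0.117 0.03;0 0 0 0 0 -0.117 0.03;0 0 0 0 0 -0.117 0.03;0 0 0 0 0 -0.117 0.03;0 0 0 0 0 -0.117 0.03;0 0 0 0 0 -0.117 0.03;0 0 0 0 0 -0.117 0.03;0 0 0 0 0 -0.117 0.03;0 0 0 0 0 -0.117 0.03;0 0 0 0 0 -0.117 0.03",
)

```text
time_s: 4.32
eef_pos: [0.5258, 0.1433, 0.0643]
tool_rot: [-0.0, 0.993, -0.118, -0.002]
wrist_force: [-4.2, 7.5, -25.0]
width: 0.408
```

Request:
step_arm(
  deltas="0 0 0 0 0 0 0.03;0 0 0 0 0 0 0.055;0 0 0 0 0 0 0.055;0 0 0 0 0 0 0.055;0 0 0 0 0 0 0.055",
)

```text
time_s: 4.73
eef_pos: [0.528, 0.1429, 0.0668]
tool_rot: [-0.0, 0.993, -0.115, 0.001]
wrist_force: [0.6, -0.1, -0.2]
width: 0.642
```

Request:
step_arm(
  deltas="0 0 0.02 0 0 0 0.055;0 0 0.035 0 0 0 0.055;0 0 0.035 0 0 0 0.055;0 0 0.035 0 0 0 0.055;0 0 0.03 0 0 0 0.055;0 0 0.025 0 0 0 0.055;0 0 0 0 0 0 0.055",
)

```text
time_s: 5.32
eef_pos: [0.5285, 0.1431, 0.252]
tool_rot: [-0.001, 0.993, -0.115, 0.004]
wrist_force: [-0.1, 1.2, 1.3]
width: 0.642
```

```bash
python3 - <<'E'
from h import *
s=env.read_state();c=cam("wrist");im=vision.get_image("wrist");sc=vision.get_image("scene");sd=vision.get_image("side")
print(s["time_s"],s["eef_pos"],s["tool_rot"],s["joints"].round(2))
np.savez("w2.npz",im=im,K=c[0],R=c[1],t=c[2])
cv2.imwrite("pics/w2.png",cv2.resize(im,(768,576))[:,:,::-1])
for n,i in(("wrist",im),("scene",sc),("side",sd)):
  for k in 'ybr':print(n,k,[b for b in blobs(i,k) if b[0]<900][:4])
E
```

```text
5.3167 [0.52846915 0.14306204 0.2520343 ] [-0.00133413  0.99338127 -0.11478637  0.00399446] [ 0.22 -0.17  1.71 -0.    1.59  2.02]
wrist y [(499, [261.8, 240.2], [249, 228, 27, 29]), (19, [263.1, 224.8], [258, 224, 12, 3])]
wrist b [(463, [201.4, 144.2], [187, 131, 28, 27])]
wrist r [(385, [324.0, 142.2], [314, 130, 22, 28]), (8, [262.5, 259.5], [262, 258, 2, 4])]
scene y [(115, [305.8, 169.8], [300, 163, 13, 13]), (27, [110.0, 24.0], [107, 22, 7, 5]), (23, [304.7, 177.5], [299, 175, 13, 5])]
scene b [(263, [151.6, 49.7], [139, 26, 26, 48]), (107, [252.1, 162.0], [246, 155, 13, 13]), (19, [252.7, 169.8], [247, 168, 12, 4]), (15, [126.1, 6.4], [123, 5, 7, 4])]
scene r [(99, [286.6, 135.4], [281, 129, 12, 12]), (65, [318.3, 195.9], [314, 191, 10, 11]), (28, [103.9, 39.7], [101, 37, 7, 6]), (21, [286.3, 142.8], [281, 141, 12, 4])]
side y [(155, [97.9, 325.8], [91, 319, 15, 14]), (132, [227.1, 157.8], [221, 150, 13, 16]), (92, [3.4, 276.0], [0, 270, 9, 13]), (57, [10.9, 284.1], [6, 281, 10, 8])]
side b [(128, [50.7, 309.2], [45, 303, 12, 13]), (112, [220.4, 202.8], [215, 196, 12, 13]), (38, [80.7, 294.4], [76, 292, 10, 8])]
side r [(255, [31.7, 286.3], [23, 277, 19, 19]), (158, [124.9, 334.8], [118, 328, 14, 15]), (112, [177.2, 176.2], [172, 170, 13, 12]), (20, [293.3, 312.6], [291, 311, 6, 4])]
```

View pics/w2.png

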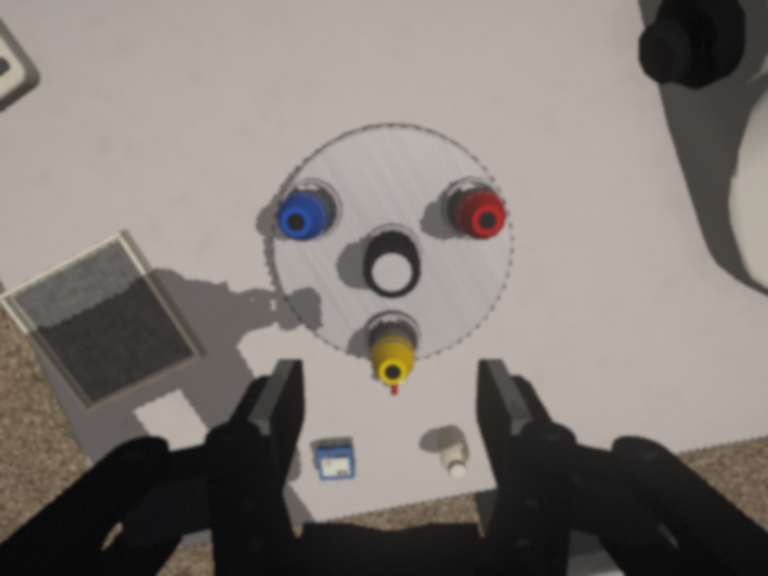

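The yellow tip (393,373), the knob (391,271) and the red pointer (394,390) lie in one line, so the turret is aligned. Now I locate the yellow axis from its tip in all views.

```bash
python3 - <<'E'
from h import *
d=np.load("w2.npz");c=(d["K"],d["R"],d["t"])
f=lambda p:np.array(p)/1.5-.2
K=plane(c,f((391,272)),.092);T={n:plane(c,f(p),.098) for n,p in(("Y",(393,372)),("B",(297,222)),("R",(487,219)))}
ax=sum(T.values())/3;print("knob",K.round(4),"axis",ax.round(4),{n:q.round(4) for n,q in T.items()})
X,e=tri([ray(c,(261.8,240.2)),ray(cam("scene"),(305.8,169.8)),ray(cam("side"),(227.1,157.8))]);print("Y band",X.round(4),np.round(e,1))
print("ang",[np.degrees(np.arctan2(*(q-ax)[1::-1])).round(1) for q in(T["Y"],T["B"],T["R"],X)])
# tray lining in wrist view
g=cv2.GaussianBlur(cv2.cvtColor(d["im"],cv2.COLOR_RGB2GRAY),(3,3),0)
q=np.array([(0,305),(122,238),(198,353),(92,404)]); print([plane(c,f(p),.004)[:2].round(3) for p in q])
E
```

```text
knob [0.5264 0.1434 0.092 ] axis [0.5264 0.1426 0.098 ] {'Y': array([0.4628, 0.157 , 0.098 ]), 'B': array([0.5701, 0.1899, 0.098 ]), 'R': array([0.5464, 0.0809, 0.098 ])}
Y band [0.4634 0.1564 0.0817] [0.5 2.3 2.2]
ang [np.float64(167.3), np.float64(47.3), np.float64(-72.1), np.float64(167.6)]
[array([0.55, 0.47]), array([0.579, 0.35 ]), array([0.472, 0.325]), array([0.447, 0.432])]
```

Request:
step_arm(
  deltas="-0.03 0.007 0 0 0 0 0.055;-0.035 0.007 -0.01 0 0 0 0.055;0 0 -0.035 0 0 0 0.055;0 0 -0.035 0 0 0 0.055;0 0 -0.035 0 0 0 0.055;0 0 -0.035 0 0 0 0.055;0 0 -0.02 0 0 0 0.055;0 0 -0.01 0 0 0 0.055;0 0 0 0 0 0 0.055",
)

```text
time_s: 6.22
eef_pos: [0.4607, 0.1564, 0.0625]
tool_rot: [0.001, 0.993, -0.115, -0.002]
wrist_force: [0.3, -0.2, -0.8]
width: 0.643
```

```bash
python3 - <<'E'
from h import *
s=env.read_state();im=vision.get_image("wrist")
print(s["time_s"],s["eef_pos"],s["wrist_force"],s["width"])
cv2.imwrite("pics/w3.png",im[:,:,::-1])
E
```

```text
6.2167 [0.46073946 0.15642368 0.06253125] [ 0.3459763  -0.15726572 -0.75526117] 0.6433648785108537
```

View pics/w3.png

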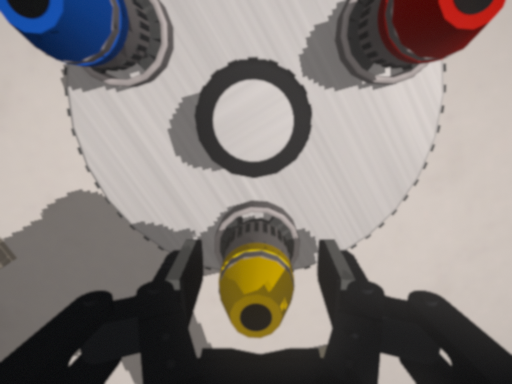

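The yellow objective (256,318) is centred between the fingers. I correct by a few mm and close.

Request:
step_arm(
  deltas="0.003 0 0.006 0 0 0 0.055;0 0 0 0 0 0 0.055;0 0 0 0 0 0 0.022;0 0 0 0 0 0 0.022;0 0 0 0 0 0 0.022;0 0 0 0 0 0 0.022;0 0 0 0 0 0 0.022",
  squeeze=40,
)

```text
time_s: 6.85
eef_pos: [0.4656, 0.1569, 0.0725]
tool_rot: [-0.0, 0.993, -0.115, 0.001]
wrist_force: [-1.3, -1.0, 8.7]
width: 0.336
```

Request:
step_arm(
  deltas="0 0 0 0 0 0.114 0.022;0 0 0 0 0 0.114 0.022;0 0 0 0 0 0.114 0.022;0 0 0 0 0 0.114 0.022;0 0 0 0 0 0.114 0.022;0 0 0 0 0 0.114 0.022;0 0 0 0 0 0.114 0.022;0 0 0 0 0 0.114 0.022;0 0 0 0 0 0.114 0.022;0 0 0 0 0 0.114 0.022",
)

```text
time_s: 7.68
eef_pos: [0.4654, 0.1572, 0.0724]
tool_rot: [-0.0, 0.897, 0.442, 0.001]
wrist_force: [-4.4, 1.4, 8.9]
width: 0.338
```

Request:
step_arm(
  deltas="0 0 0 0 0 0 0.022;0 0 0 0 0 0 0.022;0 0 0 0 0 0 0.022",
)

```text
time_s: 7.93
eef_pos: [0.4655, 0.1572, 0.0725]
tool_rot: [-0.0, 0.898, 0.439, 0.001]
wrist_force: [-2.2, 2.5, 7.2]
width: 0.335
```

```bash
python3 - <<'E'
from h import *
s=env.read_state();im=vision.get_image("wrist");sc=vision.get_image("scene")
print(s["time_s"],s["eef_pos"],s["wrist_force"],s["ft_torque"],s["width"],s["tool_rot"])
cv2.imwrite("pics/w4.png",np.hstack([cv2.resize(im,(400,300)),cv2.resize(sc[90:240,190:390],(400,300))])[:,:,::-1])
E
```

```text
7.9333 [0.46553136 0.15723944 0.07248297] [-2.16527641  2.51424896  7.17444737] [0.42093777 0.45914599 0.04734622] 0.335312402687538 [-1.38393625e-04  8.98276559e-01  4.39429727e-01  8.48169786e-04]
```

View pics/w4.png

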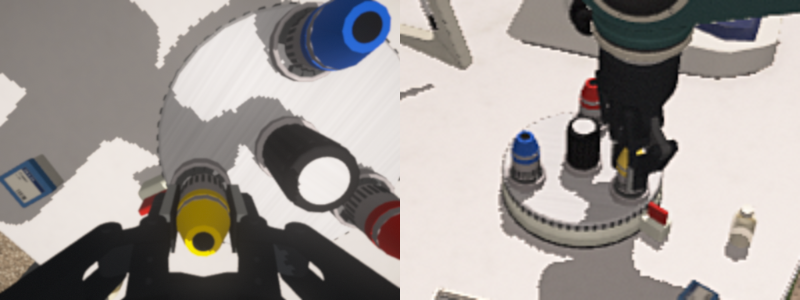

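The turret has not moved (blue is where it was) and the objective was turned about 65° in the fingers. Lift slowly first.

Request:
step_arm(
  deltas="0 0 0.003 0 0 0 0.022;0 0 0.003 0 0 0 0.022;0 0 0.003 0 0 0 0.022;0 0 0.004 0 0 0 0.022;0 0 0.005 0 0 0 0.022;0 0 0.005 0 0 0 0.022;0 0 0.005 0 0 0 0.022",
)

```text
time_s: 8.62
eef_pos: [0.4652, 0.1568, 0.1]
tool_rot: [0.0, 0.898, 0.439, 0.0]
wrist_force: [-0.3, -0.4, -1.2]
width: 0.337
```

Request:
step_arm(
  deltas="0 0 0.03 0 0 0 0.022;0 0 0.03 0 0 0 0.022;0.005 0.026 0.01 0 0 0 0.022;0.006 0.03 0 0 0 0 0.022;0.006 0.03 0 0 0 0 0.022;0.006 0.03 0 0 0 0 0.022;0.006 0.03 0 0 0 0 0.022;0.006 0.03 0 0 0 0 0.022;0.006 0.03 0 0 0 0 0.022;0.006 0.028 0 0 0 0 0.022",
)

```text
time_s: 9.45
eef_pos: [0.5122, 0.3926, 0.1696]
tool_rot: [-0.0, 0.898, 0.44, 0.0]
wrist_force: [-0.2, -0.9, -1.2]
width: 0.336
```

Request:
step_arm(
  deltas="0 0 -0.02 0 0 0 0.022;0 0 -0.03 0 0 0 0.022;0 0 -0.03 0 0 0 0.022;0 0 -0.02 0 0 0 0.022;0 0 0 0 0 0 0.022",
)

```text
time_s: 9.87
eef_pos: [0.5104, 0.3897, 0.0647]
tool_rot: [0.001, 0.898, 0.439, -0.003]
wrist_force: [-0.5, -0.0, -2.8]
width: 0.333
```

```bash
python3 - <<'E'
from h import *
s=env.read_state();im=vision.get_image("wrist");sc=vision.get_image("scene");sd=vision.get_image("side")
print(s["time_s"],s["eef_pos"],s["wrist_force"],s["width"])
cv2.imwrite("pics/w5.png",np.hstack([cv2.resize(sd[170:320,250:400],(380,380)),cv2.resize(sc[170:320,150:300],(380,380))])[:,:,::-1])
E
```

```text
9.8667 [0.51043493 0.38968554 0.06465898] [-0.47744352 -0.02247341 -2.75312395] 0.3330623773724109
```

View pics/w5.png

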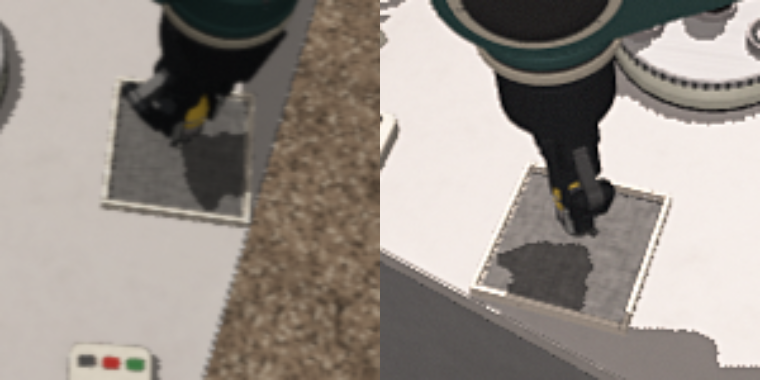

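The gripper holds the objective inside the tray outline in both views. Lower gently.

Request:
step_arm(
  deltas="0 0 -0.006 0 0 0 0.022;0 0 -0.006 0 0 0 0.022;0 0 -0.005 0 0 0 0.022;0 0 0 0 0 0 0.022;0 0 0 0 0 0 0.022",
)

```text
time_s: 10.43
eef_pos: [0.512, 0.3908, 0.0521]
tool_rot: [0.0, 0.898, 0.439, -0.0]
wrist_force: [0.1, 0.9, -0.7]
width: 0.336
```

Request:
step_arm(
  deltas="0 0 -0.004 0 0 0 0.022;0 0 -0.003 0 0 0 0.022;0 0 -0.002 0 0 0 0.022;0 0 0 0 0 0 0.022;0 0 0 0 0 0 0.022",
)

```text
time_s: 10.85
eef_pos: [0.5121, 0.3908, 0.0431]
tool_rot: [0.0, 0.898, 0.439, -0.0]
wrist_force: [-0.3, 0.5, -1.6]
width: 0.337
```

Request:
step_arm(
  deltas="0 0 -0.001 0 0 0 0.022;0 0 -0.001 0 0 0 0.022;0 0 -0.001 0 0 0 0.022;0 0 0 0 0 0 0.022;0 0 0 0 0 0 0.022",
)

```text
time_s: 11.27
eef_pos: [0.5123, 0.391, 0.0406]
tool_rot: [-0.0, 0.898, 0.439, 0.0]
wrist_force: [-0.1, 0.3, 1.0]
width: 0.339
```

Contact at the expected height. Release and withdraw.

Request:
step_arm(
  deltas="0 0 0 0 0 0 0.034;0 0 0 0 0 0 0.038;0 0 0 0 0 0 0.045;0 0 0 0 0 0 0.055;0 0 0 0 0 0 0.06;0 0 0 0 0 0 0.06;0 0 0 0 0 0 0.06",
)

```text
time_s: 11.85
eef_pos: [0.5121, 0.3909, 0.0403]
tool_rot: [-0.0, 0.898, 0.439, -0.0]
wrist_force: [-0.4, -0.7, -0.7]
width: 0.703
```

Request:
step_arm(
  deltas="0 0 0.01 0 0 0 0.06;0 0 0.02 0 0 0 0.06;0 0 0.03 0 0 0 0.06;0 0 0.03 0 0 0 0.06;0 0 0.03 0 0 0 0.06;0 0 0.03 0 0 0 0.06;-0.02 -0.02 0.02 0 0 0 0.06;-0.03 -0.02 0 0 0 0 0.06;0 0 0 0 0 0 0.06;0 0 0 0 0 0 0.06",
)

```text
time_s: 12.68
eef_pos: [0.4614, 0.3504, 0.2119]
tool_rot: [-0.0, 0.898, 0.439, 0.001]
wrist_force: [0.6, -0.9, -0.1]
width: 0.704
```

```bash
python3 - <<'E'
from h import *
s=env.read_state();c=cam("wrist");im=vision.get_image("wrist");sc=vision.get_image("scene");sd=vision.get_image("side")
print(s["time_s"],s["eef_pos"],s["wrist_force"],s["width"])
cv2.imwrite("pics/w6.png",np.hstack([cv2.resize(im,(507,380)),cv2.resize(sd[170:285,270:358],(290,380))])[:,:,::-1])
for n,i in(("wrist",im),("scene",sc),("side",sd)):print(n,blobs(i,'y'))
E
```

```text
12.6833 [0.46141395 0.35035769 0.21193177] [ 0.56505434 -0.91905828 -0.14940852] 0.7044674617033143
wrist [(797, [277.1, 109.6], [261, 93, 33, 35])]
scene [(144, [226.6, 251.9], [220, 244, 15, 15]), (28, [110.1, 24.0], [107, 22, 7, 5]), (20, [227.8, 260.0], [221, 257, 14, 5])]
side [(154, [97.9, 325.8], [91, 319, 15, 14]), (146, [321.9, 218.2], [315, 211, 14, 16]), (92, [3.4, 276.1], [0, 270, 9, 13]), (58, [11.0, 284.0], [6, 281, 11, 8])]
```

View pics/w6.png

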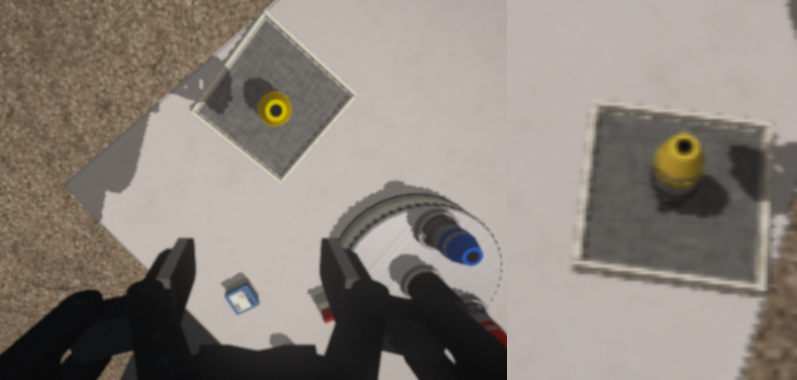

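The objective stands upright near the middle of the tray (wrist picture (275,108)), and the gripper is clear of everything. I hand the job in, with one numeric check first.

```bash
python3 - <<'E'
from h import *
X,e=tri([ray(cam("wrist"),(277.1,109.6)),ray(cam("scene"),(226.6,251.9)),ray(cam("side"),(321.9,218.2))]);print(X.round(4),np.round(e,1),np.hypot(*(X[:2]-[.512,.391])))
print(env.close_job())
E
```

```text
[0.5114 0.3883 0.0482] [1.5 1.4 0.5] 0.002755924852848734
the job is handed in; nothing more can be done
None
```

I moved the yellow objective from the turret to the tray and handed the job in at about 12.8 s of the 56 s allowed. The hand-in reports no verdict, so the results below come from my own checks.

- **Turret:** I gripped the knob and turned it 67° clockwise. The wrist view then showed knob, yellow objective and pointer in one line. The yellow objective measured at 167.3–167.6°, against 167–168.5° for the pointer.
- **Unscrewing:** I turned the objective about 65° counter-clockwise. This figure is the tool's own rotation; I did not measure the objective's rotation directly. It then lifted out with only its weight on the wrist, and the turret had not moved.
- **Placing:** I lowered it in the gripper until it touched the tray floor at the expected height (tool at 40.6 mm), then let go and pulled back clear.
- **Last check:** A three-view measurement put it about 3 mm from the tray's centre, upright, with rays agreeing within 1.5 mm.

**Disagreements:**
- The cameras differed by 2–3 mm on some positions.
- Closing on the knob gave a vertical wrist force of about 26 N, which went away on release. I did not find out why.

No check failed.

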